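Sort bench items into their trays

ROBOT

A 7-joint arm with a two-finger parallel gripper is mounted at the origin on a cart in front of the work surface, level with it; the furniture and walls round the work are solid. World frame = base frame: x ahead of the robot, y to its left, z up, the work surface at z = 0. Lengths are in m, angles in rad, forces in N, time in s.
With the tool pointing down it reaches from about 0.4 to 0.9 m from the base axis. Payload 5.5 kg.
Tool frame: the origin (TCP) lies between the finger pads; the fingertips stand 17 mm ahead of it and the grasp point (between the pads) lies 2 mm behind it; z points along the fingers, y is the line along which they close (so a half turn about z gives the same grasp; the last joint's range is limited). The gripper opens to 85 mm and grips with 20 to 120 N. Pads are 22 mm wide; open, the fingers measure 114 mm over their backs; the gripper's body (76 mm by 85 mm) begins 54 mm behind the grasp point. The pads swing forward as they close: fully open they stand 13 mm farther back than shut.
Start: joints at [1.372, 0.501, -0.427, 1.55, 0.221, 1.138, -0.21], TCP at [0.29, -0.582, 0.248] pointing down, gripper open.
Joint ranges: [-2.88, 2.88], [-0.31, 2.03], [-1.54, 1.56], [0.2, 2.42], [-1.41, 4.55], [0.19, 2.02], [-2.57, 2.57]. Speed limits (rad/s): [2.57, 2.57, 3.14, 3.14, 3.14, 3.14, 3.14].

INTERFACE

Orientations are given as a rotation vector (axis times angle).
In Python, from cell import r gives the robot as it stands.
- The arm moves only by the shell command python3 -m pendant 'ROWS' [FORCE]. ROWS is JSON, a list of rows, each a list of 3 entries, a list of its own where there are three numbers: the shift along the world's x, y, z in cm, then the turn about the world's z in degrees, then the gripper's target within -1 to 1 (shut at 1, half-way at 0, fully open at -1). In form: [[[tx, ty, tz], yaw, fingers], ...]. A call has 1 to 20 rows; each row is the pose to reach, as a shift and turn from the pose commanded when the call began; what a row does not reach only later rows make up. A row lasts 1/10 s, in which the tool goes at most 50 mm and 8.59 degrees, less where a joint would pass 70% of its speed; a pose out of reach is approached as far as the arm can. A call with a gripper value outside its range is refused whole. The fingers move at their own pace and stop on an object; FORCE is the grip in N (left out, the last holds). Time passes only in rows, so rows that repeat a pose let the fingers close. It gives the time, the measured TCP pose, the force, the opening and the grip force at its end, in the units of the state.
- r.get_obs(): the state, without advancing time (a new reading comes with each control period).
- r.grab_frame(name): name is "scene" or "side" or "wrist"; returns (picture, depth): 384x512x3 uint8, red, green, blue; 384x512 float32, m along the optical axis (not along the pixel's ray), 0 where there is no reading.
- r.camera_info(name): a dict with "fx", "fy", "cx", "cy" (pixels), "R" (3x3) and "t" (3): a world point X has camera coordinates R X + t; the wrist camera has in their place "mount" (4x4, takes a point from camera to tool coordinates, whose origin is the TCP and whose axes are the flange's). Camera axes: x right, y down, z forward; pixel columns grow to the right and rows downward; lengths in m; the calibration is good to about 2 mm. The wrist camera is an equidistant fisheye: a pixel r from the principal point sees the ray r / f radians off the axis. A picture is of the moment at which its call begins: read the wrist's pose just before it. camera_info takes no time and is no camera call.
- r.close_job(): hands the job in; it is judged then, once.
Trained networks look in the newest picture that a camera, given by its name, has taken for a name from the list of things; names that differ only in an ending like _2 or _b are one class to them, and where a whole thing is asked for, a point or a joint stands for the part that bears it (a point fixed in the world has none). Each returns a list of dicts, best first, with "confidence" (0 to 1); they miss things now and then, are a little off and sometimes report something else, mostly with a low value. They report only what shows in the picture. A call takes as long as a camera call. They do not tell look-alikes from the thing itself.
- r.regions_of(label, camera): "mask" (384x512 bool, what is visible of it) and "bbox" ([left, top, width, height] in pixels, round what is visible of it).
- r.spot_point(label, camera): "position" ([row, column] in pixels: a listed point, or the origin of a listed thing).
The state is a dict: "clock": time; "joint_pos": joint angles; "qd": joint speeds; "effort": joint torques, N m; "eef_pos": TCP position; "eef_rot": TCP orientation; "ft_force": force on the tool from outside, world axes, zero at the start; "wrist_torque": the same for the moment, N m; "opening": opening from 0.0 (shut) to 1.0 (fully open); "grip_force": force on a finger pad.
Only numpy, scipy, OpenCV 4.12 (cv2) and the standard library are available. Lean on these libraries where they do the work, as an engineer would, in place of code of your own. Each camera call takes 0.05 s, during which the arm holds its last target. There are 200 camera calls.

TASK

Put these four things away where each kind belongs: the tall white bottle with the blue cap, which must be lifted out of the partitioned carton, and the amber bottle go upright on the floor of the white two-bay tray, one bottle in each bay; the ivory wax block goes flat into the square tray, and the hex screwdriver lengthwise, lying flat, into the long steel tray. Do not tip the bottles over, and leave everything standing still inside its tray.

Things in the scene. Friction and masses are not known exactly. Their poses are not given: they have to be found in the camera images.
- spray_bottle_mid (a point): White round bottle, blue cap, 40 mm diameter, 108 mm tall, 0.08-0.15 kg; starts upright in one carton bay, underside 3 mm above the bench (a thinner dropper bottle in the other bay stays there). Straight body to 66 mm up, narrower above; grip it above the carton's walls, 45 to 66 mm up. The point is on its axis, half-way up (54 mm above its underside); z is up along the bottle.
- amber_bottle_mid (a point): Amber round bottle with a black cap, 38 mm diameter, 83 mm tall, standing upright on the bench; straight body to about 50 mm up, shoulder and cap above. The point is on its axis, half-way up (41.5 mm above its underside); z is up along the bottle. 0.05 to 0.10 kg.
- wax_block_mid (a point): Ivory block of milling wax lying on the bench, 30 mm along its x, 45 mm along its y, 22 mm high (25 mm over a small raised tab). The point is its centre, half-way up (11 mm above its underside); z is up. 0.03 kg.
- hex_driver_mid (a point): Hex screwdriver lying on the bench, 144 mm long: black handle 75 mm long, 18 mm wide, 16 mm high, and a thin 4 mm steel shaft; 0.045 kg. The point is half-way along its length, where handle and shaft meet, 8 mm above the surface it lies on; x points along the tool to the shaft's tip, so the middle of the handle is 35 mm along -x; z is up.
- bay_near (a point): Floor centre of one bay of the bottle tray: white low oblong tray fixed to the bench, 150 x 78 mm outside (x by y), walls 4 mm, rim 22 mm above the bench, a cross wall in the middle as high as the rim; each bay 69 x 70 mm inside with a black round pad, floor 4 mm above the bench. x runs along the tray's length, z is up; the other bay's centre is 73 mm along +x.
- bay_far (a point): Floor centre of the other bay of the same bottle tray; same axes and sizes; the first bay is 73 mm along -x.
- tool_tray_floor (a point): Floor centre of the tool tray: a long low steel tray without divider, 172 x 76 mm outside (x by y), 164 x 68 mm inside, fixed to the bench; walls 4 mm thick, rim 14 mm and floor 4 mm above the bench. x runs along its length, z is up.
- wax_tray_floor (a point): Floor centre of the wax tray: a square low grey plastic tray without divider, 90 mm square outside, 82 mm inside, fixed to the bench; walls 4 mm thick, rim 14 mm and floor 4 mm above the bench. x and y run along its sides, z is up.
- carton: Cardboard carton that cannot be moved, 132 x 70 mm outside (x by y) and 45 mm high, open at the top, with one cross divider as high as the walls (3 mm thick) making two bays, each 62 x 64 mm inside, centred 32 mm along +x and -x; floor 3 mm up. The origin is the centre of its underside; z is up.
Mind the look-alikes: they are no part of the job. What is shaped like the part that bears wax_block_mid but brown or green is not meant.

How it is judged:
At the end, for the whole second after the job is handed in: Released and at rest on the tray floors: bottles upright (0.12 rad), one per bay, within 22 mm of its centre; wax block flat, within 30 mm of the square tray's centre each way; driver level, within 18 mm lengthwise and 32 mm sideways of the long tray's centre, aligned to 0.4 rad (((horizontal distance between spray_bottle_mid and bay_near below 0.022 m and z of spray_bottle_mid in the frame of bay_near between 0.048 and 0.06 m and horizontal distance between amber_bottle_mid and bay_far below 0.022 m and z of amber_bottle_mid in the frame of bay_far between 0.0355 and 0.0475 m) or (horizontal distance between spray_bottle_mid and bay_far below 0.022 m and z of spray_bottle_mid in the frame of bay_far between 0.048 and 0.06 m and horizontal distance between amber_bottle_mid and bay_near below 0.022 m and z of amber_bottle_mid in the frame of bay_near between 0.0355 and 0.0475 m)) and angle between each of spray_bottle_mid, amber_bottle_mid, wax_block_mid's own z axis and vertical below 0.12 rad and x of wax_block_mid in the frame of wax_tray_floor between -0.03 and 0.03 m and y of wax_block_mid in the frame of wax_tray_floor between -0.03 and 0.03 m and z of wax_block_mid in the frame of wax_tray_floor between 0.006 and 0.016 m and x of hex_driver_mid in the frame of tool_tray_floor between -0.018 and 0.018 m and y of hex_driver_mid in the frame of tool_tray_floor between -0.032 and 0.032 m and z of hex_driver_mid in the frame of tool_tray_floor between 0.003 and 0.014 m and angle between the x axis of hex_driver_mid and the x axis of tool_tray_floor, either way round below 0.4 rad and angle between hex_driver_mid's own x axis and vertical between 1.47 and 1.67 rad and linear speed of each of spray_bottle, amber_bottle, wax_block, hex_driver below 0.02 m/s); the robot touches nothing.
It fails at once if a bottle is tipped over (angle between any of spray_bottle_mid, amber_bottle_mid's own z axis and vertical above 0.8 rad).
It also fails if it takes over 99 s, if anything falls off the work surface, if the arm or the gripper's body presses on something with over 40 N, if the wrist force passes 120 N, or if a joint passes its speed limit or range.

## Working session

There is one attempt and no reset: what is moved stays moved. The work goes in short steps, Python scripts to look and compute and a shell command to move; the robot and the scene stay as the last step left them, time stands still between calls to the robot, and variables do not carry over. Pictures are saved under pics/ and viewed, at most 14 in all, crops included, and the job is handed in when it is done.

```bash
ls; mkdir -p pics
cat > h.py <<'E'
import numpy as np, cv2
from cell import r
from scipy.spatial.transform import Rotation as Ro
def grab(cam,name=None):
    o=r.get_obs(); im,d=r.grab_frame(cam)
    if name: cv2.imwrite(f'pics/{name}.png',im[:,:,::-1])
    return o,im,d
def cloud(cam,d,o=None):
    c=r.camera_info(cam); v,u=np.mgrid[0:384,0:512].astype(float)
    x=(u-c['cx'])/c['fx']; y=(v-c['cy'])/c['fy']
    if cam=='wrist':
        th=np.hypot(x,y); k=np.where(th>1e-9,np.tan(np.minimum(th,1.5))/np.maximum(th,1e-9),1)
        P=np.stack([x*k*d,y*k*d,d],-1)
        M=np.array(c['mount']); P=P@M[:3,:3].T+M[:3,3]
        R=Ro.from_rotvec(o['eef_rot']).as_matrix()
        return P@R.T+np.array(o['eef_pos'])
    P=np.stack([x*d,y*d,d],-1)
    return (P-np.array(c['t']))@np.array(c['R'])
NAMES=['spray_bottle_mid','amber_bottle_mid','wax_block_mid','hex_driver_mid','bay_near','bay_far','tool_tray_floor','wax_tray_floor','carton']
E
python3 - <<'E'
from h import *
print(r.get_obs())
for cam in ['scene','side']:
    o,im,d=grab(cam,cam+'0'); W=cloud(cam,d,o)
    for n in NAMES:
        for q in r.spot_point(n,cam)[:3]:
            p=np.round(q['position']).astype(int); p=np.clip(p,0,[383,511])
            print(cam,n,round(q['confidence'],2),p,W[p[0],p[1]].round(3))
a=cv2.imread('pics/scene0.png');
E
```

```text
pics
{'clock': 0.0, 'joint_pos': array([ 1.37220641,  0.50188331, -0.4267729 ,  1.55145654,  0.22078311,
        1.13831427, -0.21028933]), 'qd': array([-0.00117116,  0.00025702,  0.00049714,  0.00022993, -0.00085738,
        0.00053216, -0.00188916]), 'effort': array([ 8.21532540e-04, -5.69516373e+01, -5.81587717e+00, -2.80942851e+01,
        1.06651755e-02,  1.20846866e-02,  2.50826952e-05]), 'eef_pos': array([ 0.28926192, -0.58133647,  0.24723275]), 'eef_rot': array([-3.05628574e+00, -7.18565283e-01,  6.01775729e-04]), 'ft_force': array([-0.84766666,  0.3221258 , -0.67447177]), 'wrist_torque': array([0.00134551, 0.0277284 , 0.00925865]), 'grip_force': 0.0, 'opening': 0.9957608837495049}
scene spray_bottle_mid 0.71 [129 338] [ 0.448 -0.323  0.079]
scene amber_bottle_mid 0.94 [305 198] [0.407 0.307 0.061]
scene amber_bottle_mid 0.36 [143 324] [ 0.476 -0.304  0.031]
scene amber_bottle_mid 0.19 [229 192] [0.584 0.134 0.007]
scene wax_block_mid 0.63 [259 252] [0.407 0.133 0.021]
scene wax_block_mid 0.59 [184 334] [ 0.376 -0.183  0.02 ]
scene wax_block_mid 0.53 [293 244] [0.369 0.212 0.
[... 275 characters left out ...]
wax_tray_floor 0.85 [203 221] [0.584 0.025 0.004]
scene carton 0.79 [145 324] [ 0.475 -0.302  0.026]
side spray_bottle_mid 0.79 [285 239] [ 0.45  -0.358  0.074]
side amber_bottle_mid 0.76 [129 208] [0.422 0.282 0.045]
side wax_block_mid 0.79 [251 202] [ 0.387 -0.21   0.02 ]
side wax_block_mid 0.69 [155 196] [0.381 0.183 0.016]
side wax_block_mid 0.63 [166 210] [0.418 0.108 0.023]
side hex_driver_mid 0.5 [230 224] [ 0.436 -0.141  0.009]
side bay_near 0.73 [142 244] [0.526 0.255 0.005]
side bay_far 0.61 [141 264] [0.587 0.253 0.004]
side tool_tray_floor 0.29 [304 258] [ 0.478 -0.377  0.044]
side wax_tray_floor 0.98 [183 280] [0.594 0.025 0.003]
side carton 0.66 [301 259] [ 0.483 -0.354  0.022]
```

Run:
```python
import cv2
for n in ['scene','side']:
    a=cv2.imread(f'pics/{n}0.png'); cv2.imwrite(f'pics/{n}0b.png',cv2.resize(a,(800,600),interpolation=cv2.INTER_CUBIC))
```

```text
(no output)
```

View pics/scene0b.png

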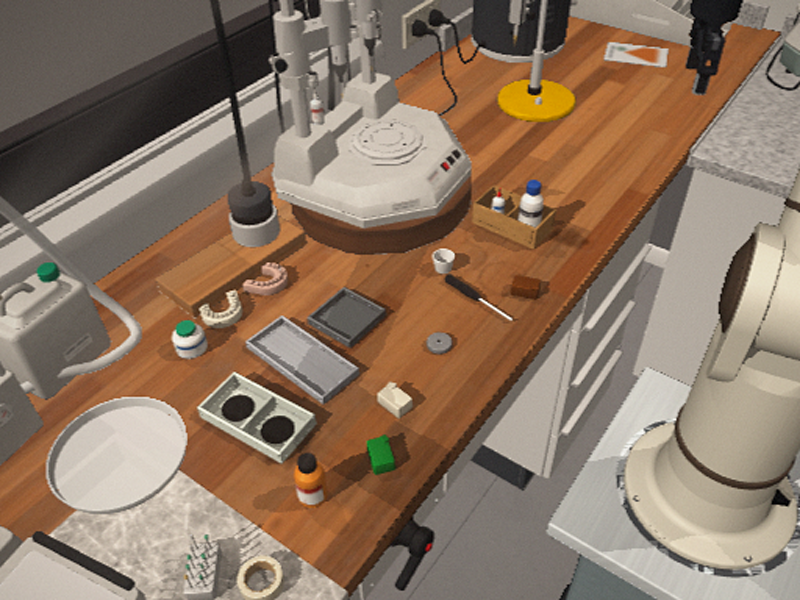

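View pics/side0b.png

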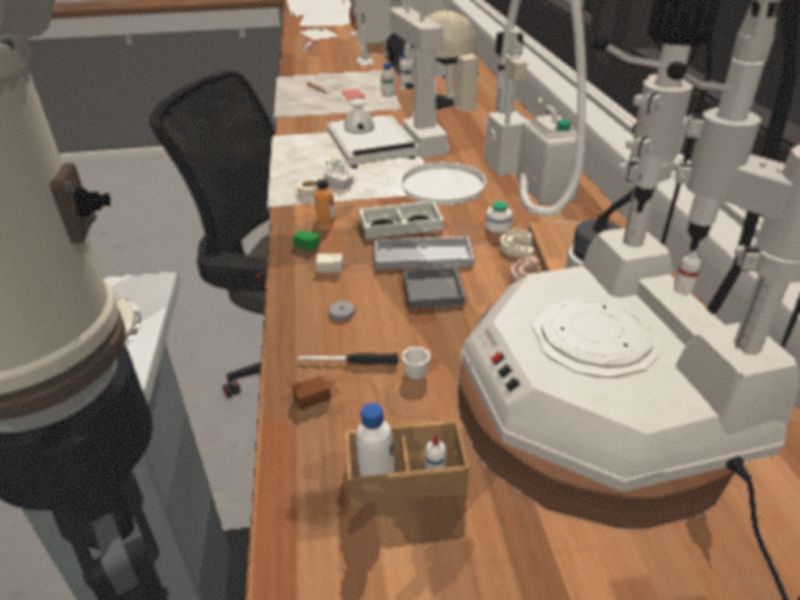

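The scene picture shows the spray bottle in the carton's right bay (530,205), driver (478,295), ivory wax (395,400) with brown and green decoys, amber (308,480), and the trays at (258,415), (302,357) and (346,317). The side picture agrees. I'll go over the carton first.

```bash
python3 -m pendant '[[[2,3,1],-4,-1],[[5,7,2],-8,-1],[[8,11,2],-13,-1],[[11,15,2],-18,-1],[[13,19,2],-22,-1],[[14,21,2],-26.5,-1],[[14,21,2],-26.5,-1],[[14,21,2],-26.5,-1]]' 40
python3 - <<'E'
from h import *
o,im,d=grab('wrist','w1'); W=cloud('wrist',d,o)
print(o['eef_pos'],o['eef_rot'],d.min(),d.max())
np.savez('w1.npz',W=W,im=im)
for n in NAMES:
    for q in r.spot_point(n,'wrist')[:3]:
        p=np.clip(np.round(q['position']).astype(int),0,[383,511])
        print(n,round(q['confidence'],2),p,W[p[0],p[1]].round(3))
a=cv2.imread('pics/w1.png'); cv2.imwrite('pics/w1b.png',cv2.resize(a,(768,576)))
E
```

```text
clock: 1.8
eef_pos: [0.4298, -0.3719, 0.2686]
eef_rot: [3.141, 0.002, -0.0]
ft_force: [-1.1, 0.3, -0.2]
opening: 1.002
grip_force: 0.0
[ 0.42978875 -0.37192937  0.2685835 ] [ 3.14063740e+00  2.34971461e-03 -5.24456943e-05] 0.0 1.8150741
spray_bottle_mid 0.7 [158 232] [ 0.458 -0.343  0.112]
wax_block_mid 0.65 [206 139] [ 0.38  -0.2    0.022]
hex_driver_mid 0.89 [168 100] [ 0.434 -0.138  0.014]
tool_tray_floor 0.6 [159 234] [ 0.457 -0.345  0.111]
wax_tray_floor 0.94 [80 19] [0.59  0.034 0.004]
carton 0.8 [126 238] [ 0.486 -0.343  0.04 ]
```

View pics/w1b.png

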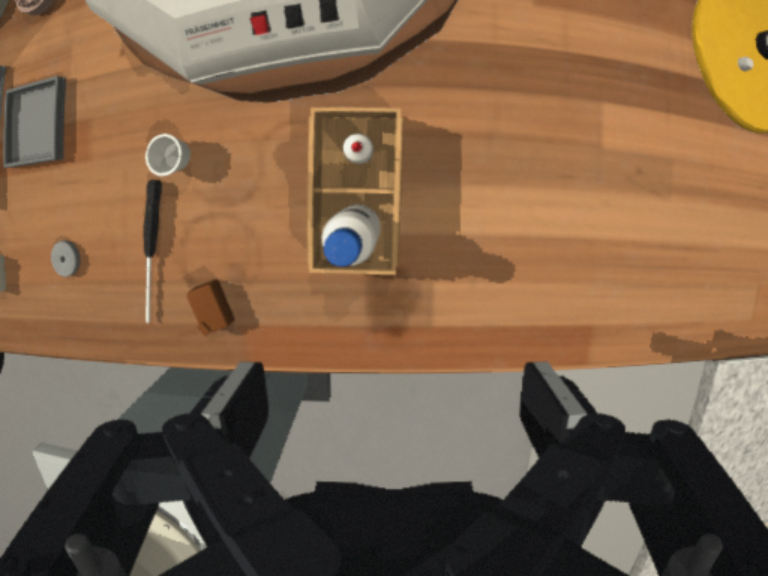

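The wrist picture shows the carton axis-aligned, the blue cap at (342,246), the driver at (152,250) with a cup beside its handle end, and the brown decoy at (210,305). Next I measure the cap, carton walls and driver.

Run:
```python
from h import *
f=np.load('w1.npz'); W=f['W']; im=f['im'].astype(int)
def box(P,m):
    p=P[m]; (c,s,a)=cv2.minAreaRect(p[:,:2].astype(np.float32)*1000); return np.round(c,1),np.round(s,1),round(a,1),p[:,2].mean().round(4),len(p)
X,Y,Z=W[...,0],W[...,1],W[...,2]
near=(abs(X-.48)<.09)&(abs(Y+.34)<.06)
print('cap',box(W,near&(Z>.108)&(im[...,2]>im[...,0]+40)))
print('white',box(W,near&(Z>.06)&(Z<.075)&(X<.5)))
print('wall',box(W,near&(Z>.038)&(Z<.05)))
print('dropper top',Z[near&(X>.5)].max())
print('driver',box(W,(abs(X-.43)<.1)&(abs(Y+.14)<.03)&(Z>.009)&(Z<.02)&(im.sum(-1)<200)))
m=r.regions_of('hex_driver_mid','wrist')[0]['mask']; print('drv mask',box(W,m&(Z<.03)), W[m][:,:2].min(0),W[m][:,:2].max(0))
cup=(abs(X-.51)<.05)&(abs(Y+.15)<.05)&(Z>.02); print('cup',box(W,cup),Z[cup].max())
```

```text
cap (array([ 466.5, -354.5]), array([22.8, 69.7]), 44.0, np.float64(0.1136), 471)
white (array([ 454.4, -341.1]), array([39.8, 32.4]), 55.1, np.float64(0.07), 97)
wall (array([ 494.3, -328.9]), array([151.4,  97. ]), 0.1, np.float64(0.0446), 1664)
dropper top 0.0716073922516978
driver (array([ 466.6, -142.4]), array([13.6, 73.2]), 80.4, np.float64(0.0143), 437)
drv mask (array([587.2,  30.8]), array([110.9,  96.7]), 87.7, np.float64(0.0077), 2215) [ 0.4989402  -0.37166026] [0.6348474  0.08758751]
cup (array([ 524.5, -168.9]), array([37.1, 36.7]), 26.8, np.float64(0.0278), 300) 0.033814471750258174
```

Run:
```python
from h import *
f=np.load('w1.npz'); W=f['W']; im=f['im'].astype(int)
X,Y,Z=W[...,0],W[...,1],W[...,2]
near=(abs(X-.455)<.03)&(abs(Y+.345)<.035)
m=near&(Z>.108)&(Z<.114)
p=W[m]; print('cap',np.median(p,0),np.percentile(p,3,axis=0),np.percentile(p,97,axis=0),len(p))
m=(abs(X-.48)<.09)&(abs(Y+.34)<.06)&(abs(Z-.0445)<.004); h=m.astype(int)
for ax,A in ((0,X),(1,Y)):
    c,e=np.histogram(A[m],np.arange(-.4,.6,.003)); k=c>12; print(ax,[(e[i].round(3),c[i]) for i in np.where(k)[0]])
```

```text
cap [ 0.45074896 -0.33807597  0.11121624] [ 0.43984926 -0.34841807  0.10904175] [ 0.46144247 -0.3275213   0.11239687] 492
0 [(np.float64(0.416), np.int64(27)), (np.float64(0.419), np.int64(136)), (np.float64(0.422), np.int64(44)), (np.float64(0.425), np.int64(16)), (np.float64(0.428), np.int64(14)), (np.float64(0.431), np.int64(18)), (np.float64(0.434), np.int64(16)), (np.float64(0.437), np.int64(17)), (np.float64(0.44), np.int64(17)), (np.float64(0.443), np.int64(25)), (np.float64(0.446), np.int64(18)), (np.float64(0.449), np.int64(22)), (np.float64(0.452), np.int64(21)), (np.float64(0.455), np.int64(23)), (np.float64(0.458), np.int64(21)), (np.float64(0.461), np.int64(19)), (np.float64(0.464), np.int64(21)), (np.float64(0.467), np.int64(25)), (np.float64(0.47), np.int64(32)), (np.float64(0.473), np.int64(17)), (np.float64(0.476), np.int64(24)), (np.float64(0.479), np.int64(17)), (np.float64(0.482), np.int64(28)), (np.float64(0.485), np.int64(25)), (np.float64(0.488), np.int64(18)), (np.float64(0.491), np.int64(17)), (np.float64(0.494), np.int64(21)), (np.float64(0.497), np.int64(21
[... 836 characters left out ...]
, np.int64(18)), (np.float64(-0.358), np.int64(21)), (np.float64(-0.355), np.int64(33)), (np.float64(-0.352), np.int64(55)), (np.float64(-0.349), np.int64(44)), (np.float64(-0.346), np.int64(36)), (np.float64(-0.343), np.int64(41)), (np.float64(-0.34), np.int64(32)), (np.float64(-0.337), np.int64(51)), (np.float64(-0.334), np.int64(26)), (np.float64(-0.331), np.int64(21)), (np.float64(-0.328), np.int64(16)), (np.float64(-0.325), np.int64(16)), (np.float64(-0.322), np.int64(16)), (np.float64(-0.319), np.int64(17)), (np.float64(-0.316), np.int64(17)), (np.float64(-0.313), np.int64(16)), (np.float64(-0.31), np.int64(191)), (np.float64(-0.307), np.int64(206)), (np.float64(-0.304), np.int64(48))]
```

```bash
python3 -m pendant '[[[1,2,-3],0,-1],[[2.1,3.4,-6],0,-1],[[2.1,3.4,-10],0,-1],[[2.1,3.4,-14],0,-1],[[2.1,3.4,-17],0,-1],[[2.1,3.4,-19],0,-1],[[2.1,3.4,-20.2],0,-1],[[2.1,3.4,-20.7],0,-1],[[2.1,3.4,-20.7],0,-0.3],[[2.1,3.4,-20.7],0,1],[[2.1,3.4,-20.7],0,1],[[2.1,3.4,-20.7],0,1],[[2.1,3.4,-20.7],0,1],[[2.1,3.4,-20.7],0,1],[[2.1,3.4,-20.7],0,1],[[2.1,3.4,-20.7],0,1]]' 40
```

```text
clock: 3.95
eef_pos: [0.4515, -0.3387, 0.0628]
eef_rot: [3.14, -0.001, 0.003]
ft_force: [-1.6, -0.8, 5.7]
opening: 0.448
grip_force: 40.3
```

```bash
python3 -m pendant '[[[0,0,1],0,1],[[0,0,3],0,1],[[0,0,6],0,1],[[0,0,10],0,1],[[0,0,14],0,1],[[0.5,3,16],0,1],[[1,7,17],0,1],[[1,11,17],0,1],[[1,15,17],0,1],[[1,19,17],0,1],[[1,23,17],0,1],[[1,27,17],0,1],[[1,31,17],0,1],[[1,35,17],0,1],[[1,39,17],0,1],[[1,43,17],0,1],[[1,45,17],0,1],[[1,46,17],0,1],[[1,46,17],0,1],[[1,46,17],0,1]]' 40
python3 - <<'E'
from h import *
o,im,d=grab('wrist','w2'); W=cloud('wrist',d,o)
print(o['eef_pos'],o['eef_rot'])
np.savez('w2.npz',W=W,im=im)
for n in NAMES:
    for q in r.spot_point(n,'wrist')[:3]:
        p=np.clip(np.round(q['position']).astype(int),0,[383,511])
        print(n,round(q['confidence'],2),p,W[p[0],p[1]].round(3))
a=cv2.imread('pics/w2.png'); cv2.imwrite('pics/w2b.png',cv2.resize(a,(768,576)))
E
```

```text
clock: 5.95
eef_pos: [0.4606, 0.1207, 0.2312]
eef_rot: [3.141, -0.003, -0.001]
ft_force: [0.8, -0.1, -0.6]
opening: 0.444
grip_force: 40.5
[0.46060863 0.12068697 0.23123131] [ 3.14050809e+00 -2.87304958e-03 -5.66133969e-04]
spray_bottle_mid 0.85 [263 260] [0.473 0.122 0.253]
amber_bottle_mid 0.9 [210 115] [0.431 0.289 0.061]
wax_block_mid 0.56 [234 195] [0.387 0.204 0.023]
hex_driver_mid 0.8 [195 448] [ 0.435 -0.136  0.014]
bay_near 0.87 [119 157] [0.529 0.249 0.006]
bay_far 0.78 [ 63 152] [0.599 0.254 0.006]
tool_tray_floor 0.97 [ 70 251] [0.584 0.134 0.005]
wax_tray_floor 0.71 [ 71 341] [0.586 0.026 0.004]
```

View pics/w2b.png

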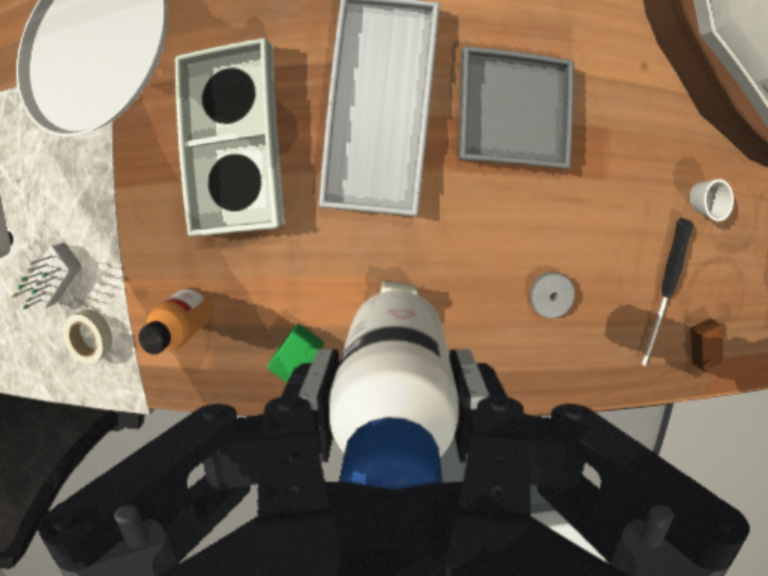

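The bottle is held upright. The pads of the two-bay tray show at (236,182) and (228,96), the long tray at (380,108), the square tray at (518,107), the amber at (170,325) and the driver at (668,290).

Run:
```python
from h import *
f=np.load('w2.npz'); W=f['W']; im=f['im'].astype(int)
X,Y,Z=W[...,0],W[...,1],W[...,2]; S=im.sum(-1)
def st(n,m):
    p=W[m]; print(n,len(p),np.median(p,0).round(4),p.mean(0).round(4),np.percentile(p,2,axis=0).round(4),np.percentile(p,98,axis=0).round(4))
for c,n in (((.529,.249),'near'),((.599,.254),'far')):
    m=(np.hypot(X-c[0],Y-c[1])<.033)&(S<120)&(Z<.012)&(Z>0); st(n,m)
a=(np.hypot(X-.415,Y-.295)<.06)
st('amber cap',a&(Z>.079)&(Z<.09)); 
for z0 in (.0,.02,.03,.04): st('amber z%g'%z0,a&(Z>z0+.006)&(Z<z0+.016))
m=(abs(X-.585)<.1)&(abs(Y-.134)<.05)&(Z>.011)&(Z<.018); print('tool rim',cv2.minAreaRect(W[m][:,:2].astype(np.float32)*1000)); st('rim',m)
m=(abs(X-.585)<.055)&(abs(Y-.026)<.05)&(Z>.011)&(Z<.018); print('wax rim',cv2.minAreaRect(W[m][:,:2].astype(np.float32)*1000)); st('rim',m)
m=(abs(X-.46)<.08)&(abs(Y+.14)<.05)&(Z>.01)&(Z<.018)&(S<150); print('driver',cv2.minAreaRect(W[m][:,:2].astype(np.float32)*1000));st('d',m)
```

```text
near 562 [0.5264 0.2538 0.0057] [0.5259 0.2532 0.0057] [0.5069 0.2316 0.0042] [0.5454 0.2716 0.0073]
far 899 [0.5993 0.2547 0.0057] [0.5993 0.255  0.0057] [0.5799 0.2351 0.004 ] [0.6189 0.2753 0.0074]
amber cap 295 [0.4197 0.2982 0.084 ] [0.4195 0.2982 0.0837] [0.4088 0.2889 0.0797] [0.4294 0.3092 0.0855]
amber z0 93 [0.4304 0.2849 0.0106] [0.4281 0.2875 0.0108] [0.4087 0.2812 0.0061] [0.4385 0.303  0.0159]
amber z0.02 118 [0.4288 0.2846 0.0315] [0.4273 0.2874 0.0312] [0.4075 0.2806 0.0262] [0.4379 0.3037 0.0356]
amber z0.03 116 [0.4285 0.2843 0.0409] [0.4269 0.2865 0.041 ] [0.4072 0.2809 0.0366] [0.4377 0.3035 0.0456]
amber z0.04 168 [0.4292 0.2855 0.0514] [0.4265 0.288  0.0513] [0.4058 0.2809 0.0463] [0.4382 0.3058 0.0558]
tool rim ((586.0972290039062, 131.92657470703125), (77.619140625, 173.1231689453125), 84.2197494506836)
rim 1583 [0.5772 0.1289 0.0158] [0.5798 0.1317 0.0157] [0.4997 0.0884 0.0131] [0.6692 0.1758 0.0175]
wax rim ((584.75927734375, 23.513822555541992), (91.7854995727539, 91.48057556152344), 87.6785888671875)
rim 1165 [0.5845 0.0264 0.0157] [0.5845 0.0246 0.0156] [ 0.5392 -0.0214  0.0124] [0.6295 0.0687 0.0174]
driver ((437.2740478515625, -147.75657653808594), (129.3968505859375, 39.35049819946289), 18.51262092590332)
d 285 [ 0.466  -0.1353  0.0135] [ 0.4609 -0.1391  0.0135] [ 0.3838 -0.1805  0.0101] [ 0.5008 -0.128   0.017 ]
```

```bash
python3 -m pendant '[[[3,3,0],0,1],[[6,6,0],0,1],[[9,9,-1],0,1],[[12,12,-2],0,1],[[13.9,13.3,-4],0,1],[[13.9,13.3,-7],0,1],[[13.9,13.3,-10],0,1],[[13.9,13.3,-13],0,1],[[13.9,13.3,-15],0,1],[[13.9,13.3,-16],0,1],[[13.9,13.3,-16.4],0,1],[[13.9,13.3,-16.6],0,1],[[13.9,13.3,-16.6],0,1],[[13.9,13.3,-16.6],0,1]]' 40
```

```text
clock: 7.85
eef_pos: [0.6005, 0.2555, 0.0666]
eef_rot: [-3.141, 0.001, -0.003]
ft_force: [-0.1, -0.1, -1.9]
opening: 0.443
grip_force: 40.6
```

```bash
python3 -m pendant '[[[0,0,-0.15],0,1],[[0,0,-0.3],0,1],[[0,0,-0.3],0,1]]' 40
```

```text
clock: 8.15
eef_pos: [0.6003, 0.2553, 0.0638]
eef_rot: [-3.142, 0.001, -0.003]
ft_force: [-1.9, -0.2, 6.3]
opening: 0.446
grip_force: 41.6
```

```bash
python3 -m pendant '[[[0,0,0],0,0.2],[[0,0,0],0,-0.3],[[0,0,0],0,-1],[[0,0,0],0,-1],[[0,0,0],0,-1],[[0,0,1],0,-1],[[0,0,3],0,-1],[[0,0,6],0,-1],[[0,0,10],0,-1],[[-2,0,11],0,-1],[[-6,1,11],0,-1],[[-10,2,11],0,-1],[[-14,3,11],0,-1],[[-16,4.4,11],0,-1],[[-16,4.4,11],0,-1]]'
python3 - <<'E'
from h import *
o,im,d=grab('wrist','w3'); W=cloud('wrist',d,o); X,Y,Z=W[...,0],W[...,1],W[...,2]
print(o['eef_pos'])
def st(n,m):
    p=W[m]; print(n,len(p),np.median(p,0).round(4),np.percentile(p,2,axis=0).round(4),np.percentile(p,98,axis=0).round(4))
a=np.hypot(X-.42,Y-.298)<.04
st('cap',a&(Z>.079)&(Z<.09)); st('body',a&(Z>.01)&(Z<.05))
a=np.hypot(X-.6,Y-.255)<.04
st('spray',a&(Z>.109)&(Z<.12)); st('spraybody',a&(Z>.03)&(Z<.06))
cv2.imwrite('pics/w3b.png',cv2.resize(cv2.imread('pics/w3.png'),(768,576)))
E
```

```text
clock: 9.65
eef_pos: [0.436, 0.3018, 0.1735]
eef_rot: [-3.141, -0.009, -0.0]
ft_force: [0.1, 1.1, -0.1]
opening: 1.0
grip_force: 0.0
[0.43597691 0.30183908 0.17350563]
cap 654 [0.4196 0.2998 0.0839] [0.4091 0.2895 0.0798] [0.4293 0.31   0.0854]
body 399 [0.436  0.3005 0.0333] [0.4256 0.2831 0.0122] [0.4381 0.3175 0.0493]
  return _methods._mean(a, axis=axis, dtype=dtype,
  ret = um.true_divide(
Traceback (most recent call last):
IndexError: index -1 is out of bounds for axis 0 with size 0
```

```bash
python3 -m pendant '[[[-2.1,0.1,0],0,-1],[[-2.1,0.1,-2],0,-1],[[-2.1,0.1,-5],0,-1],[[-2.1,0.1,-8],0,-1],[[-2.1,0.1,-10.5],0,-1],[[-2.1,0.1,-12.5],0,-1],[[-2.1,0.1,-13.5],0,-1],[[-2.1,0.1,-13.5],0,-0.3],[[-2.1,0.1,-13.5],0,1],[[-2.1,0.1,-13.5],0,1],[[-2.1,0.1,-13.5],0,1],[[-2.1,0.1,-13.5],0,1],[[-2.1,0.1,-13.5],0,1],[[-2.1,0.1,-13.5],0,1]]' 40
python3 - <<'E'
from h import *
o,im,d=grab('side','s1'); W=cloud('side',d)
a=cv2.imread('pics/s1.png')[60:240,130:370]; cv2.imwrite('pics/s1b.png',cv2.resize(a,(720,540),interpolation=cv2.INTER_CUBIC))
for q in r.spot_point('spray_bottle_mid','side')[:2]:
    p=np.round(q['position']).astype(int); print(q['confidence'],p,W[p[0],p[1]])
E
```

```text
clock: 11.1
eef_pos: [0.4196, 0.3006, 0.0386]
eef_rot: [-3.141, 0.001, -0.003]
ft_force: [-0.5, -0.6, 5.6]
opening: 0.43
grip_force: 40.0
0.69 [124 268] [0.59693951 0.23490699 0.06897052]
```

View pics/s1b.png

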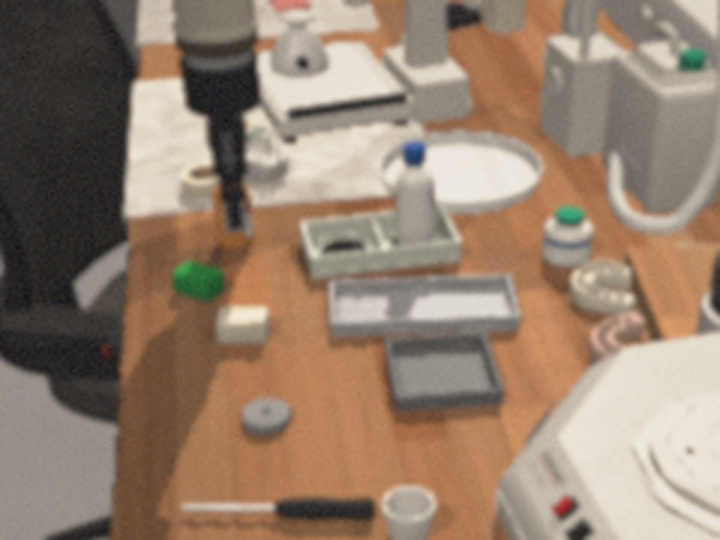

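The spray bottle stands upright in the far bay (415,195), and the amber is held at (235,215).

```bash
python3 -m pendant '[[[0,0,1],0,1],[[0,0,3],0,1],[[0,0,6],0,1],[[2,-1,8],0,1],[[5,-2.5,8],0,1],[[8,-4,8],0,1],[[10.5,-4.7,7],0,1],[[10.5,-4.7,5],0,1],[[10.5,-4.7,3],0,1],[[10.5,-4.7,1.5],0,1],[[10.5,-4.7,0.8],0,1],[[10.5,-4.7,0.5],0,1],[[10.5,-4.7,0.35],0,1],[[10.5,-4.7,0.35],0,1]]' 40
```

```text
clock: 12.6
eef_pos: [0.5234, 0.2533, 0.0426]
eef_rot: [3.141, -0.0, 0.0]
ft_force: [-3.4, -1.9, 6.9]
opening: 0.432
grip_force: 41.1
```

```bash
python3 -m pendant '[[[0,0,0],0,0.2],[[0,0,0],0,-0.3],[[0,0,0],0,-1],[[0,0,0],0,-1],[[0,0,0],0,-1],[[0,0,1],0,-1],[[0,0,3],0,-1],[[0,0,6],0,-1],[[0,0,10],0,-1],[[-2,-2,13],0,-1],[[-5,-5,14],0,-1],[[-8,-8,14],0,-1],[[-11,-11,14],0,-1],[[-14,-12.3,14],0,-1],[[-14,-12.3,14],0,-1],[[-14,-12.3,14],0,-1]]'
python3 - <<'E'
from h import *
o,im,d=grab('wrist','w4'); W=cloud('wrist',d,o); X,Y,Z=W[...,0],W[...,1],W[...,2]
print(o['eef_pos'],o['eef_rot']); np.savez('w4.npz',W=W,im=im)
for q in r.regions_of('wax_block_mid','wrist')[:4]:
    m=q['mask']; p=W[m&(Z>.017)&(Z<.03)]
    if len(p)>5: print(q['confidence'],q['bbox'],len(p),im[m].mean(0),np.median(p,0),cv2.minAreaRect(p[:,:2].astype(np.float32)*1000))
cv2.imwrite('pics/w4b.png',cv2.resize(cv2.imread('pics/w4.png'),(768,576)))
E
```

```text
clock: 14.2
eef_pos: [0.384, 0.13, 0.1817]
eef_rot: [3.141, -0.002, 0.003]
ft_force: [0.8, 0.1, -0.1]
opening: 0.996
grip_force: 0.0
[0.38396444 0.12996441 0.18166767] [ 3.14142757e+00 -1.56432920e-03  3.38023531e-03]
0.97 [492.3, 174.5, 19.1, 36.2] 332 [94.58112583 56.59602649 29.5513245 ] [ 0.37943459 -0.18748372  0.02228189] ((378.0128173828125, -189.2045440673828), (45.32261657714844, 21.025604248046875), 9.929160118103027)
0.84 [258.8, 125.3, 33.2, 48.7] 1272 [236.03669725 229.75229358 205.3616208 ] [0.41884975 0.11963837 0.02296374] ((418.8053283691406, 119.23824310302734), (28.778974533081055, 43.9582633972168), 82.47423553466797)
0.57 [164.4, 162.3, 50.9, 47.5] 1147 [ 50.54383243 144.61830877  65.96586501] [0.38117522 0.20362454 0.02302763] ((379.9339294433594, 204.40975952148438), (29.538339614868164, 43.40375518798828), 51.64849853515625)
```

View pics/w4b.png

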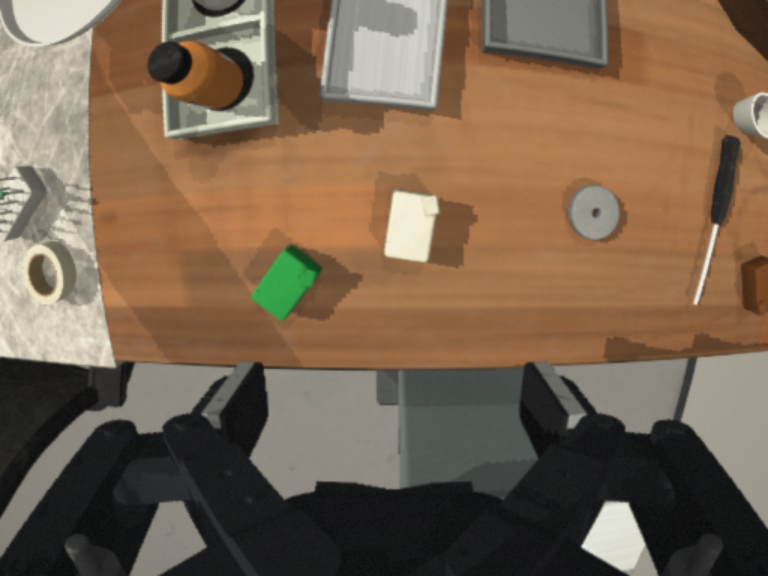

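The ivory block is at (410,227), clear of the green decoy (287,283). The amber stands upright in the near bay (240,80).

```bash
python3 -m pendant '[[[2,-0.5,-2],-4,-0.4],[[3.5,-1.05,-5],-7.5,-0.4],[[3.5,-1.05,-8],-7.5,-0.4],[[3.5,-1.05,-11],-7.5,-0.4],[[3.5,-1.05,-13.5],-7.5,-0.4],[[3.5,-1.05,-15.3],-7.5,-0.4],[[3.5,-1.05,-16.3],-7.5,-0.4],[[3.5,-1.05,-16.3],-7.5,-0.4],[[3.5,-1.05,-16.3],-7.5,1],[[3.5,-1.05,-16.3],-7.5,1],[[3.5,-1.05,-16.3],-7.5,1],[[3.5,-1.05,-16.3],-7.5,1],[[3.5,-1.05,-16.3],-7.5,1],[[3.5,-1.05,-16.3],-7.5,1]]' 30
```

```text
clock: 15.7
eef_pos: [0.4197, 0.1199, 0.0188]
eef_rot: [-3.134, 0.207, -0.004]
ft_force: [-0.4, -0.1, 7.4]
opening: 0.341
grip_force: 31.1
```

```bash
python3 -m pendant '[[[0,0,1],0,1],[[0,0,3],0,1],[[0,0,6],0,1],[[3,-2,7],2,1],[[7,-4,7],5,1],[[11,-6,7],5,1],[[14.5,-8.5,7],5,1],[[16.6,-9.45,6],5,1],[[16.6,-9.45,4],5,1],[[16.6,-9.45,2],5,1],[[16.6,-9.45,1.2],5,1],[[16.6,-9.45,0.7],5,1],[[16.6,-9.45,0.5],5,1],[[16.6,-9.45,0.5],5,1]]' 30
```

```text
clock: 17.1
eef_pos: [0.5849, 0.0253, 0.0234]
eef_rot: [-3.141, 0.069, -0.001]
ft_force: [0.1, 0.3, -0.4]
opening: 0.345
grip_force: 30.2
```

```bash
python3 -m pendant '[[[0,0,-0.15],0,1],[[0,0,-0.3],0,1],[[0,0,-0.3],0,0.2],[[0,0,-0.3],0,0.1],[[0,0,-0.3],0,0.1],[[0,0,0.5],0,0.1],[[0,0,2],0,0.1],[[0,0,5],0,-0.2],[[0,0,9],0,-0.5],[[-3,-3,12],0,-0.5],[[-7,-7,15],0,-0.5],[[-11,-11,16],0,-0.5],[[-14,-14,16],0,-0.5],[[-17,-16.5,16],0,-0.5],[[-17,-16.5,16],0,-0.5],[[-17,-16.5,16],0,-0.5]]'
python3 - <<'E'
from h import *
o,im,d=grab('wrist','w5'); W=cloud('wrist',d,o); X,Y,Z=W[...,0],W[...,1],W[...,2]; S=im.astype(int).sum(-1)
print(o['eef_pos'],o['eef_rot']); np.savez('w5.npz',W=W,im=im)
for q in r.regions_of('hex_driver_mid','wrist')[:2]:
    m=q['mask']; p=W[m&(Z>-.01)&(Z<.03)]; print(q['confidence'],q['bbox'],len(p),cv2.minAreaRect(p[:,:2].astype(np.float32)*1000))
    h=W[m&(Z>.009)&(Z<.02)&(S<200)]; print('handle',len(h),np.median(h,0),h.mean(0),cv2.minAreaRect(h[:,:2].astype(np.float32)*1000))
    print('fit',cv2.fitLine(h[:,:2].astype(np.float32)*1000,cv2.DIST_HUBER,0,.01,.01).ravel())
for q in r.spot_point('hex_driver_mid','wrist')[:2]:
    p=np.round(q['position']).astype(int); print(q['confidence'],p,W[p[0],p[1]])
cv2.imwrite('pics/w5b.png',cv2.resize(cv2.imread('pics/w5.png'),(768,576)))
E
```

```text
clock: 18.7
eef_pos: [0.414, -0.1413, 0.184]
eef_rot: [3.139, -0.075, 0.002]
ft_force: [0.5, 0.4, -0.3]
opening: 0.748
grip_force: 0.0
[ 0.41399171 -0.14128554  0.18398884] [ 3.13926564e+00 -7.51906663e-02  2.21113153e-03]
0.8 [245.6, 95.7, 28.0, 132.4] 1421 ((432.6209411621094, -132.75738525390625), (18.217403411865234, 142.80270385742188), 78.43651580810547)
handle 1087 [ 0.46734392 -0.1397864   0.0149169 ] [ 0.46756623 -0.13986593  0.01430198] ((466.4523010253906, -139.70999145507812), (16.699235916137695, 73.43913269042969), 79.54219818115234)
fit [ 9.8481232e-01 -1.7362215e-01  4.6722046e+02 -1.3985745e+02]
0.7 [164 255] [ 0.43438338 -0.13494955  0.01425023]
```

View pics/w5b.png

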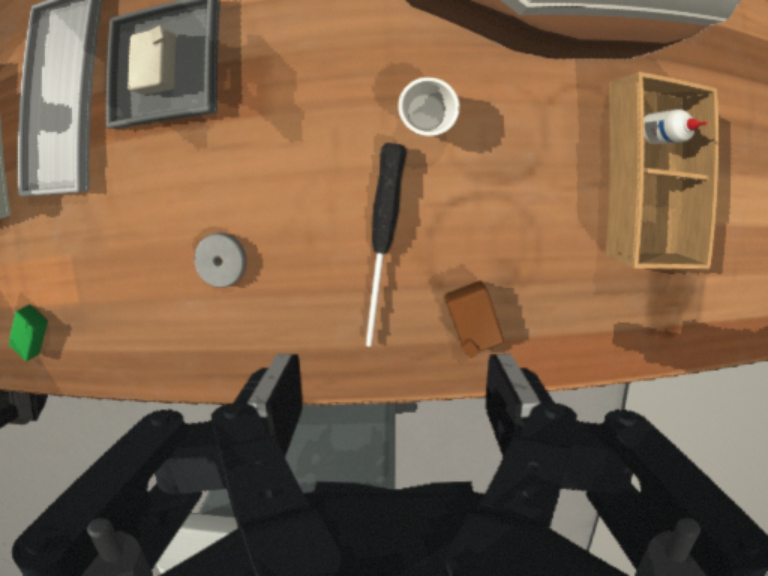

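The wax sits in the square tray (152,60). The driver handle is at (390,200) and the shaft points to (370,345); the cup at (428,105) is clear of the grasp.

```bash
python3 -m pendant '[[[2,0,-2],-4,-0.4],[[4.2,0.2,-5],-7.5,-0.3],[[4.2,0.2,-8],-7.5,-0.1],[[4.2,0.2,-11],-7.5,0],[[4.2,0.2,-13.5],-7.5,0],[[4.2,0.2,-15.5],-7.5,0],[[4.2,0.2,-16.5],-7.5,0],[[4.2,0.2,-16.5],-7.5,0],[[4.2,0.2,-16.5],-7.5,1],[[4.2,0.2,-16.5],-7.5,1],[[4.2,0.2,-16.5],-7.5,1],[[4.2,0.2,-16.5],-7.5,1],[[4.2,0.2,-16.5],-7.5,1],[[4.2,0.2,-16.5],-7.5,1]]' 50
```

```text
clock: 20.25
eef_pos: [0.4575, -0.138, 0.0186]
eef_rot: [3.129, -0.275, 0.003]
ft_force: [-0.1, 1.3, 5.7]
opening: 0.195
grip_force: 50.3
```

```bash
python3 -m pendant '[[[0,0,1],0,1],[[0,0,3],0,1],[[0,0,6],0,1],[[0,3,9],0,1],[[0,7,10],4,1],[[2,11,10],4,1],[[5,15,10],4,1],[[8,19,10],4,1],[[11,22,10],4,1],[[14,25,9],4,1],[[15.3,26.8,8],4,1],[[15.3,26.8,6],4,1],[[15.3,26.8,6],4,1],[[15.3,26.8,6],4,1]]' 50
python3 - <<'E'
from h import *
o,im,d=grab('wrist','w6'); W=cloud('wrist',d,o); print(o['eef_pos'])
cv2.imwrite('pics/w6b.png',cv2.resize(cv2.imread('pics/w6.png'),(600,450)))
o,im,d=grab('scene','c6'); a=cv2.imread('pics/c6.png')[130:330,80:330]; cv2.imwrite('pics/c6b.png',cv2.resize(a,(750,600),interpolation=cv2.INTER_CUBIC))
E
```

```text
clock: 21.65
eef_pos: [0.6088, 0.1292, 0.0777]
eef_rot: [3.136, -0.166, -0.003]
ft_force: [0.4, -0.7, 0.1]
opening: 0.197
grip_force: 49.5
[0.60878537 0.1291729  0.07767631]
```

View pics/c6b.png

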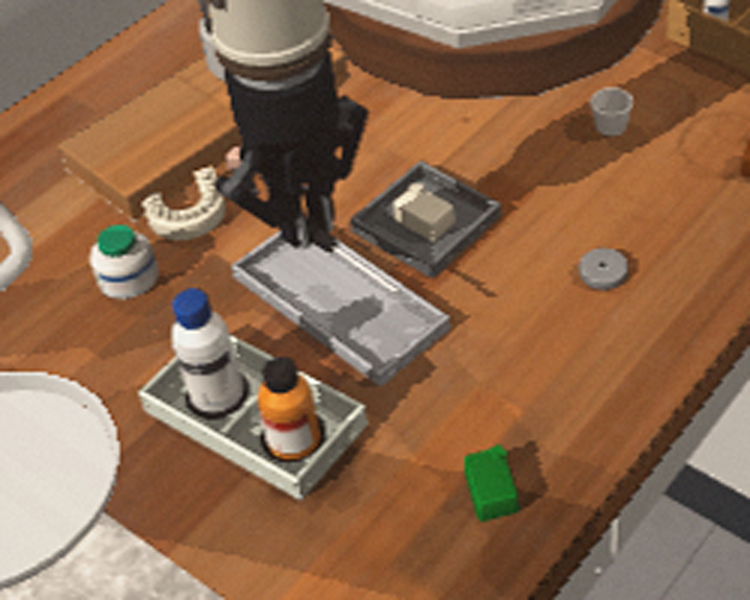

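The driver hangs level over the long tray, shaft visible from (330,245) to (395,288); both bottles and the wax block sit well in their trays.

```bash
python3 -m pendant '[[[0,0,-1.5],0,1],[[0,0,-3],0,1],[[0,0,-4.3],0,1],[[0,0,-5],0,1],[[0,0,-5.4],0,1],[[0,0,-5.6],0,1],[[0,0,-5.7],0,1],[[0,0,-5.7],0,1]]' 50
```

```text
clock: 22.55
eef_pos: [0.6088, 0.13, 0.0227]
eef_rot: [3.136, -0.165, -0.002]
ft_force: [-8.3, -2.6, 17.3]
opening: 0.196
grip_force: 51.8
```

```bash
python3 -m pendant '[[[0,0,0.1],0,0.6],[[0,0,0.1],0,0.4],[[0,0,0.1],0,0.4],[[0,0,0.1],0,0.4],[[0,0,1],0,0.4],[[0,0,3],0,0.4],[[0,0,6],0,0.4],[[0,0,10],0,0.4],[[-4,-2,14],0,0.4],[[-9,-4,18],0,0.4],[[-14,-6,20],0,0.4],[[-16,-6,20],0,0.4],[[-16,-6,20],0,0.4],[[-16,-6,20],0,0.4]]'
python3 - <<'E'
from h import *
o,im,d=grab('wrist','w7'); W=cloud('wrist',d,o); X,Y,Z=W[...,0],W[...,1],W[...,2]; S=im.astype(int).sum(-1)
def st(n,m):
    p=W[m]
    if len(p): print(n,len(p),np.median(p,0).round(4))
m=(abs(X-.586)<.08)&(abs(Y-.132)<.033)&(Z>.01)&(Z<.026)&(S<150); h=W[m]
print('handle',cv2.minAreaRect(h[:,:2].astype(np.float32)*1000),np.median(h,0))
st('wax',(abs(X-.585)<.035)&(abs(Y-.025)<.035)&(Z>.022)&(Z<.032))
st('spray',(np.hypot(X-.6,Y-.255)<.025)&(Z>.107)); st('amber',(np.hypot(X-.525,Y-.253)<.025)&(Z>.082)&(Z<.095))
for n in NAMES[:4]:
    for q in r.spot_point(n,'wrist')[:1]:
        p=np.round(q['position']).astype(int); print(n,q['confidence'],W[p[0],p[1]].round(3))
cv2.imwrite('pics/w7b.png',cv2.resize(cv2.imread('pics/w7.png'),(768,576)))
E
```

```text
clock: 23.95
eef_pos: [0.4496, 0.0697, 0.2221]
eef_rot: [3.136, -0.166, 0.005]
ft_force: [1.1, -0.8, 0.7]
opening: 0.302
grip_force: 0.0
handle ((617.6882934570312, 128.92880249023438), (14.432281494140625, 71.49552154541016), 84.41372680664062) [0.61768672 0.12607044 0.01824271]
wax 1051 [0.5838 0.0261 0.0268]
spray 402 [0.5978 0.2537 0.112 ]
amber 358 [0.5218 0.2505 0.0878]
spray_bottle_mid 0.58 [0.593 0.24  0.084]
amber_bottle_mid 0.67 [0.525 0.24  0.067]
wax_block_mid 0.96 [ 0.379 -0.183  0.024]
hex_driver_mid 0.88 [0.587 0.13  0.019]
```

View pics/w7b.png

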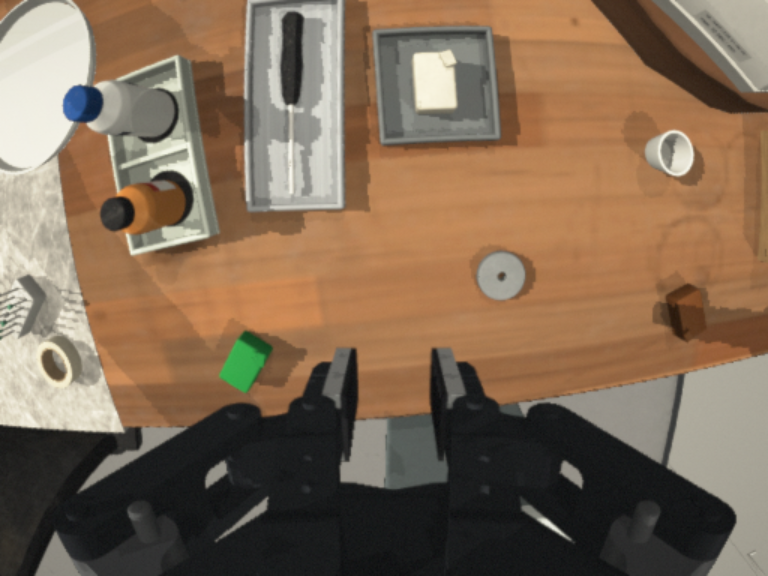

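The picture shows everything in place: spray bottle (150,105) and amber (165,195) upright on their pads, the driver flat and lengthwise at (292,100), and the wax flat at (435,80). The gripper is clear.

```bash
python3 -c "
from cell import r
print(r.close_job())"
```

```text
the job is handed in; nothing more can be done
None
```

I put all four items in their trays and handed the job in at about 24 s: the bottles are upright in separate bays, the wax block is flat in the square tray, and the driver is lengthwise in the steel tray. My last wrist-camera measurements put all four within the position limits; the interface returned no verdict.

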